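# Close the tack clamp three clicks and hold it

### The job

Pull the orange locking plug up out of its socket on the tack clamp and leave it in the blue parts bin. Then swing the clamp's sprung lever round by its black knob exactly three clicks - never a fourth - and hold it there, because it springs back when let go: finish while still holding the knob. Leave the grinding disc, the magnet and the wire brush where they are.

Things in the scene. Friction and masses are not known exactly. Their poses are not given: they have to be found in the camera images.
- clamp: Grey and yellow tack clamp fixed to the bench; place and yaw vary. Origin on the lever's vertical pivot axis at bench height, z up. Base 18 mm high, x -45 to +220, y +-100 mm. Its +x points from the pivot to two dark pipe stubs lying along y (68 mm diameter, top 92 mm up, axis 165 mm from the pivot) between a yellow jaw and a backstop. The lever points roughly to -x.
- lever: Steel lever, arm 16 mm wide, 50 to 62 mm above the bench. Origin on the pivot axis at bench height, z up, own +x along the arm to the knob. At rest its +x is 2.44 rad anticlockwise (from above) of the clamp's +x. It advances anticlockwise, 1.2 rad at most. With the plug in, the arm is stopped by the plug's collar before the first click.
- lever_knob (a point): Centre of the upright black knob at the lever's end: 24 mm diameter, 62 to 112 mm above the bench (this point at 88 mm), 130 mm from the pivot axis. A spring pulls it back to rest with about 6 N here, growing to about 11 N after three clicks; each click adds up to about 5 N just before it and takes off as much just after.
- click_plate: Fixed red arc with five brass pins, 12 mm thick, 75 mm from the pivot, away from the knob; its yaw varies against the clamp. Origin on the pivot axis at bench height, z up. A click = the lever's pawl snapping over a pin; pins are 0.20 rad apart, the first passed when the lever's +x is 2.64 rad anticlockwise of this plate's +x. After 3 clicks the knob's y in this frame is between +13 (3rd) and -13 mm (4th).
- pawl_tip (a point): Round tip of the red sprung pawl on the lever's tail, 66 mm from the pivot opposite the knob, 45 mm above the bench. It gives way towards the pivot as it rides over each brass pin of the click plate. Midway between pins 3 and 4 the lever points exactly along the click plate's -x.
- plug_grip (a point): Centre of the plug's orange round grip: 26 mm diameter, 50 mm long, z along the plug, up while in the socket (then 91 mm above the bench; knob's axis 61 mm away). Below it a black collar, 28 mm diameter, 23 mm long, then a grooved steel shank, 16 mm diameter, 36 mm long, all in the socket. Pulling up against the sprung ball takes about 7 to 12 N over the first 12 mm; free after 36 mm.
- plug: The locking plug as a whole, 0.08 to 0.17 kg; origin at its shank's tip, 84 mm below the centre of the grip, z along the plug towards the grip.
- socket_mouth (a point): Centre of the socket's mouth on the yellow block (50 mm square, top 43 mm above the bench), 80 mm from the pivot axis.
- tray: Blue open parts bin, fixed, 180 mm (x) by 160 mm (y), 60 mm high, walls and floor 4 mm; origin at the centre of its underside. It stands left or right of the clamp. The plug may stand, lean or lie in it.
- disc: Loose grinding disc lying flat, 115 mm diameter, 12 mm high at its hub; origin at the centre of its underside. To be left alone.
- magnet: Loose orange and steel welding magnet, 94 mm square, 16 mm high; origin at about the centre of its underside. To be left alone.
- brush: Loose wire brush with a wooden back, lying on its steel bristles, about 170 by 30 mm, 25 mm high; origin under its middle. To be left alone.
Mind the look-alikes: they are no part of the job. What is shaped like the plug but pink or purple is not meant.

How it is judged:
On the way, in this order (a step that is already met when the one before it is completed fails the run):
1. the plug is drawn out of its socket (z of plug_grip in the frame of socket_mouth above 0.088 m), for 0.1 s.
2. the plug lies or stands in the bin, let go (x of plug_grip in the frame of tray between -0.088 and 0.088 m and y of plug_grip in the frame of tray between -0.078 and 0.078 m and z of plug_grip in the frame of tray below 0.095 m and contact force between plug and tray above 0.3 N and contact force between plug and the fingers below 0.1 N and linear speed of plug below 0.05 m/s), for 0.2 s.
3. the lever is held after its third click (y of lever_knob in the frame of click_plate between -0.0115 and 0.0115 m and x of lever_knob in the frame of click_plate below 0 m and contact force between any of the fingers, the arm and lever above 1.5 N and angular speed of lever below 0.15 rad/s), for 0.5 s.
At the end, for the whole second after the job is handed in: The plug rests in the bin (its grip's centre inside the bin's walls), untouched; the robot is in contact with the lever (over 1.5 N) and holds it still past the third click and short of the fourth (knob within 11.5 mm of the click plate's -x axis) (all of step 2 and all of step 3); the arm keeps its last pose, push and grip.
It fails at once if the lever goes over the fourth click (y of lever_knob in the frame of click_plate below -0.0145 m and x of lever_knob in the frame of click_plate below 0 m).
It fails at once if the disc is disturbed (moved over 20 mm) (distance of disc from where it was at the start of the episode above 0.02 m).
It fails at once if the magnet is disturbed (moved over 20 mm) (distance of magnet from where it was at the start of the episode above 0.02 m).
It fails at once if the brush is disturbed (moved over 20 mm) (distance of brush from where it was at the start of the episode above 0.02 m).
It also fails if it takes over 72 s, if anything falls off the work surface, if the arm or the gripper's body presses on something with over 40 N, if the wrist force passes 120 N, or if a joint passes its speed limit or range.

### The arm

A 6-joint arm with a two-finger parallel gripper is mounted at the origin on the work surface. World frame = base frame: x ahead of the robot, y to its left, z up, the work surface at z = 0. Lengths are in m, angles in rad, forces in N, time in s.
With the tool pointing down it reaches from about 0.25 to 0.725 m from the base axis. Payload 4 kg.
Tool frame: the origin (TCP) lies midway between the tips of the shut fingers; the grasp point (between the pads) lies 19 mm behind it; z points along the fingers, y is the direction in which the jaws open and shut (so a half turn about z gives the same grasp; the last joint's range is limited). The gripper opens to 85 mm and grips with 20 to 120 N. Pads are 22 mm wide; open, the fingers measure 114 mm over their backs; the gripper's body (76 mm by 85 mm) begins 54 mm behind the grasp point. The pads swing forward as they close: fully open they stand 13 mm farther back than shut.
Start: joints at [-1.26, 0.241, 0.005, 1.335, 0, 1.571], TCP at [0.153, -0.476, 0.231] pointing down, gripper open.
Joint ranges: [-2.72, 2.72], [-1.05, 1.87], [-1.09, 1.28], [-1.99, 2.15], [-1.42, 1.44], [-3.14, 3.14]. Speed limits (rad/s): [2.79, 2.79, 3.14, 3.14, 3.14, 3.14].

### API

Orientations are given as a unit quaternion [x, y, z, w].
In Python, from workcell import monitor, cams, order gives the robot as it stands.
- The arm moves only by the tool send_rows, never from a script. Its argument "moves" is a list of rows, each a list of 4 numbers: the shift along the tool's x, y, z as a fraction of full scale, then the turn about the tool's z as a fraction of full scale. A call has 1 to 20 rows; each row shifts and turns the commanded pose from where the row before left it, along the tool's axes as they then stand; what a row does not reach is not made up. Full scale, the value 1, is 100 cm for a shift and 0.1 rad for a turn. A row lasts 1/10 s, in which the tool goes at most 50 mm and 8.59 degrees, less where a joint would pass 70% of its speed; a pose out of reach is approached as far as the arm can. A call with a number of a shift or a turn outside -1 to 1 is refused whole. A call with a gripper value outside its range is refused whole. "claw" is the gripper's target within -1 to 1 (fully open at 1, half-way at 0, shut at -1), set as the call begins (left out, the last holds). The fingers move at their own pace and stop on an object; the grip force is fixed at half the most. Time passes only in rows, so rows that do not move let the fingers close. It gives the time, the measured TCP pose, the force and the opening at its end, in the units of the state.
- monitor.get_obs(): the state, without advancing time (a new reading comes with each control period).
- cams.camera(name): name is "scene" or "top" or "wrist"; returns (picture, depth): 384x512x3 uint8, blue, green, red; 384x512 float32, m along the optical axis (not along the pixel's ray), 0 where there is no reading.
- cams.camera_info(name): a dict with "intrinsics" (3x3 intrinsics, pixels), "T" (4x4, takes a point from camera to world coordinates); the wrist camera has in their place "mount" (4x4, takes a point from camera to tool coordinates, whose origin is the TCP and whose axes are the flange's). Camera axes: x right, y up, looking along -z (the intrinsics and any distortion apply to the point x, -y, -z); pixel columns grow to the right and rows downward; lengths in m; the calibration is good to about 2 mm. A picture is of the moment at which its call begins: read the wrist's pose just before it. camera_info takes no time and is no camera call.
- order.job_done(): hands the job in, once; it reports no verdict.
The state is a dict: "clock": time; "joint_pos": joint angles; "joint_vel": joint speeds; "tau": joint torques, N m; "eef_pos": TCP position; "tool_rot": TCP orientation; "ft_force": force on the tool from outside, world axes, zero at the start; "ft_torque": the same for the moment, N m; "grip_width": finger opening in m.
Only numpy, scipy, OpenCV 4.12 (cv2) and the standard library are available. Lean on these libraries where they do the work, as an engineer would, in place of code of your own. Each camera call takes 0.05 s, during which the arm holds its last target.

## Working session

There is one attempt and no reset: what is moved stays moved. The work goes in short steps, Python scripts to look and compute and a tool call to move; the robot and the scene stay as the last step left them, time stands still between calls to the robot, and variables do not carry over. Pictures are saved under pics/ and viewed, and the job is handed in when it is done.

Besides the shell and the picture viewer there is one more tool, called after "Request:" as name(argument=value, ...), one argument or row to a line, values as JSON. send_rows: Moves the arm, as the interface text tells. Its arguments: {"type":"object","properties":{"moves":{"type":"array","items":{"type":"array","items":{"type":"number","minimum":-1,"maximum":1}}},"claw":{"type":"number"}},"required":["moves"]}

```bash
ls; mkdir -p pics
cat > h.py <<'E'
import numpy as np, cv2
from workcell import monitor, cams, order
E
python3 - <<'E'
from h import *
o=monitor.get_obs();print(o)
for n in ("scene","top","wrist"):
    p,d=cams.camera(n);cv2.imwrite(f"pics/{n}0.png",p);np.save(f"{n}0.npy",d);print(n,cams.camera_info(n))
E
```

```text
pics
{'clock': 0.0, 'joint_pos': array([-1.26002640e+00,  2.41406050e-01,  3.68166018e-03,  1.33521229e+00,
        1.28623420e-05,  1.57077206e+00]), 'joint_vel': array([-2.19441171e-04,  8.44239778e-05,  4.99147903e-04, -7.03060030e-04,
       -7.94229145e-04,  6.22774319e-05]), 'tau': array([-2.01144263e-03, -3.72315824e+01,  2.52408206e+01,  1.69319753e-02,
       -5.22208794e-06, -1.53220924e-05]), 'eef_pos': array([ 0.15269834, -0.47542136,  0.23040019]), 'tool_rot': array([ 9.87949584e-01,  1.54772329e-01, -1.59254593e-04, -1.05828113e-03]), 'ft_force': array([-0.22267906,  0.40111583,  0.57219752]), 'ft_torque': array([-0.01451626, -0.04190513,  0.00456398]), 'grip_width': 0.08548877526749735}
scene {'intrinsics': array([[368.85162755,   0.        , 255.15021227],
       [  0.        , 368.85162755, 189.8489009 ],
       [  0.        ,   0.        ,   1.        ]]), 'T': array([[ 0.84676917, -0.41040942,  0.33844657,  0.90066744],
       [ 0.53192378,  0.6607161 , -0.5296332 , -0.49116646],
       [-0.00625064,  0.62850485,  0.77778055,  0.79461981],
       [ 0.        ,  0. 
[... 289 characters left out ...]
99950673, -0.01931032, -0.02476719, -0.01112525],
       [-0.02603816,  0.06861139,  0.99730361,  1.31316454],
       [ 0.        ,  0.        ,  0.        ,  1.        ]])}
wrist {'intrinsics': array([[294.35941749,   0.        , 256.6130841 ],
       [  0.        , 294.35941749, 191.53864234],
       [  0.        ,   0.        ,   1.        ]]), 'mount': array([[ 7.71593381e-04,  9.47641389e-01,  3.19335564e-01,
         8.30790747e-02],
       [ 9.99999685e-01, -7.90250406e-04, -7.11450512e-05,
         7.52326496e-04],
       [ 1.84935064e-04,  3.19335518e-01, -9.47641701e-01,
        -1.42361580e-01],
       [ 0.00000000e+00,  0.00000000e+00,  0.00000000e+00,
         1.00000000e+00]])}
```

View pics/scene0.png

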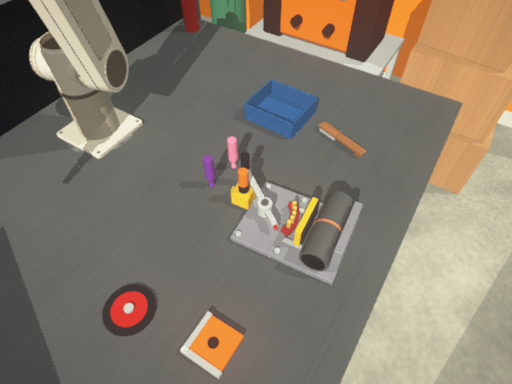

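View pics/top0.png

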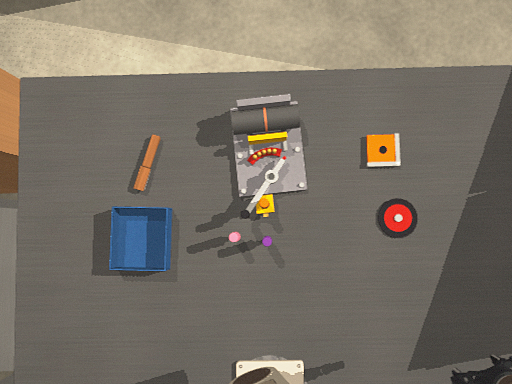

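View pics/wrist0.png

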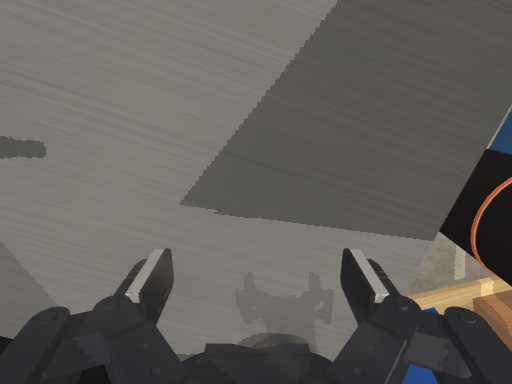

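The scene view shows the plug's orange grip at (243,178), the pink look-alike at (232,150) and the purple one at (209,170). The black knob is behind the plug at about (245,160). In the top view the orange plug on the yellow block is at (264,203), pink at (235,237), purple at (267,241), the orange magnet at (383,150), the bin at (140,239), the knob at (245,214) and the pivot at (270,177). By the description I choose the orange one in the yellow block, and check it in a crop.

```bash
cat >> h.py <<'E'
def ray(n,u,v,pose=None):
    ci=cams.camera_info(n);K=ci["intrinsics"]
    d=np.array([(u-K[0,2])/K[0,0],-(v-K[1,2])/K[1,1],-1.])
    if n=="wrist":
        from scipy.spatial.transform import Rotation as R
        T=np.eye(4);T[:3,:3]=R.from_quat(pose["tool_rot"]).as_matrix();T[:3,3]=pose["eef_pos"];T=T@ci["mount"]
    else:T=ci["T"]
    return T[:3,3],T[:3,:3]@d
def onz(n,u,v,z,pose=None):
    c,d=ray(n,u,v,pose);return c+d*(z-c[2])/d[2]
def tri(a,b):
    (c1,d1),(c2,d2)=a,b
    s=np.linalg.lstsq(np.c_[d1,-d2],c2-c1,rcond=None)[0]
    p,q=c1+s[0]*d1,c2+s[1]*d2
    return (p+q)/2,np.linalg.norm(p-q)
def pt(n,u,v,depth,pose=None):
    c,d=ray(n,u,v,pose);return c+d*depth
E
python3 - <<'E'
from h import *
t=cv2.imread("pics/top0.png");s=cv2.imread("pics/scene0.png")
a=cv2.resize(t[85:255,215:315],None,fx=3.5,fy=3.5,interpolation=cv2.INTER_CUBIC)
b=cv2.resize(s[130:280,190:310],None,fx=3.5,fy=3.5,interpolation=cv2.INTER_CUBIC)
H=max(a.shape[0],b.shape[0]);c=np.zeros((H,a.shape[1]+b.shape[1],3),np.uint8);c[:a.shape[0],:a.shape[1]]=a;c[:b.shape[0],a.shape[1]:]=b
cv2.imwrite("pics/crop0.png",c);print(c.shape)
dt=np.load("top0.npy");ds=np.load("scene0.npy")
for nm,u,v in [("plug",264,203),("knob",245,214),("pivot",270,177),("pink",235,237),("purple",267,241)]:
    print(nm,pt("top",u,v,dt[v,u]))
E
```

```text
(595, 770, 3)
plug [0.54168287 0.00557126 0.11911118]
knob [0.51310613 0.05746764 0.11511491]
pivot [ 0.61746198 -0.0119694   0.06334034]
pink [0.45164207 0.08563758 0.11176885]
purple [ 0.43945589 -0.0005218   0.11129857]
```

View pics/crop0.png

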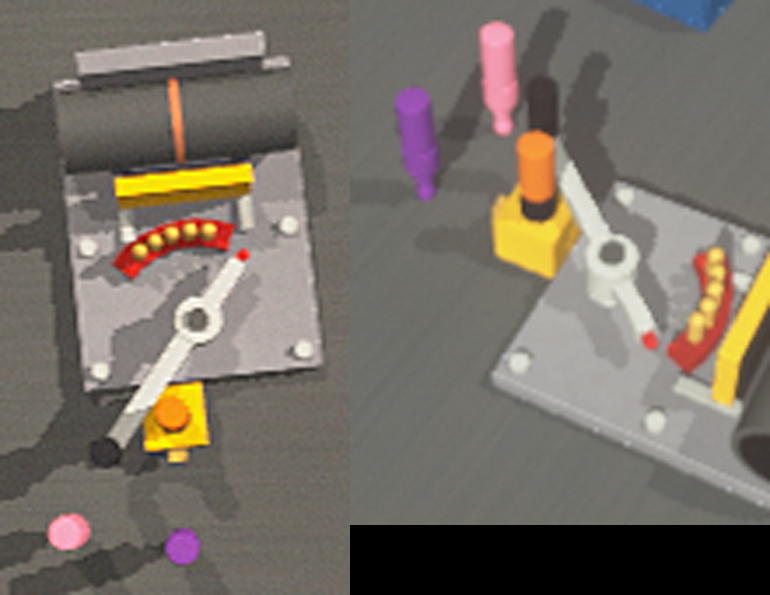

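The crop confirms it: the orange grip on a black collar stands in the yellow block, and the knob's arm is beside it to the left. The five brass pins run from right to left, and the pawl tip rests just to the right of pin 1. Next I move above the clamp for a wrist view.

Request:
send_rows(
  moves=[
    [0.038, -0.029, 0, 0],
    [0.038, -0.029, 0, 0],
    [0.038, -0.029, 0, 0],
    [0.038, -0.029, 0, 0],
    [0.038, -0.029, 0, 0],
    [0.038, -0.029, 0, 0],
    [0.038, -0.029, 0, 0],
    [0.038, -0.029, 0, 0],
    [0.038, -0.029, 0, 0],
    [0.038, -0.029, 0, 0],
    [0.038, -0.029, 0, 0],
    [0.038, -0.029, 0, 0],
    [0, 0, 0, 0],
    [0, 0, 0, 0],
  ],
  claw=1,
)

```text
clock: 1.55
eef_pos: [0.4804, -0.0043, 0.2306]
tool_rot: [0.988, 0.156, -0.001, 0.0]
ft_force: [0.3, -0.7, -0.3]
grip_width: 0.0854
```

Run:
```python
from h import *
o=monitor.get_obs();print(o["clock"],o["eef_pos"],o["tool_rot"],o["joint_pos"])
p,d=cams.camera("wrist");cv2.imwrite("pics/w1.png",p);np.save("w1.npy",d)
import pickle;pickle.dump(o,open("w1.pkl","wb"))
```

```text
1.55 [ 0.48043621 -0.00431928  0.23058643] [ 9.87731387e-01  1.56159511e-01 -9.55134557e-04  3.39825829e-05] [-8.74888856e-03  2.03763930e-01 -4.42068003e-02  1.32469855e+00
 -3.81838667e-04  2.81924146e+00]
```

View pics/w1.png

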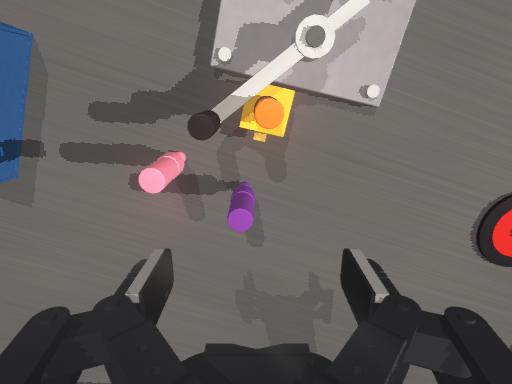

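The wrist view shows the orange grip at (269,112), the knob at (204,125), pink at (155,178) and purple at (240,215). Next I move forward to see the pins.

Request:
send_rows(
  moves=[
    [0.04, 0.006, 0, 0],
    [0.04, 0.006, 0, 0],
    [0.04, 0.006, 0, 0],
    [0, 0, 0, 0],
    [0, 0, 0, 0],
  ],
)

```text
clock: 2.1
eef_pos: [0.5998, 0.0126, 0.23]
tool_rot: [0.988, 0.154, -0.001, -0.0]
ft_force: [-1.6, -0.8, 0.2]
grip_width: 0.0851
```

Run:
```python
from h import *
o=monitor.get_obs();print(o["clock"],o["eef_pos"],o["tool_rot"],o["joint_pos"])
p,d=cams.camera("wrist");cv2.imwrite("pics/w2.png",p);np.save("w2.npy",d)
import pickle;pickle.dump(o,open("w2.pkl","wb"))
```

```text
2.1 [0.59976256 0.01255576 0.23004968] [ 9.88130394e-01  1.53610290e-01 -1.48281983e-03 -6.67242836e-05] [ 2.10637811e-02  4.46273782e-01  2.95863714e-01  1.42334336e+00
 -2.61463073e-04  2.85421468e+00]
```

View pics/w2.png

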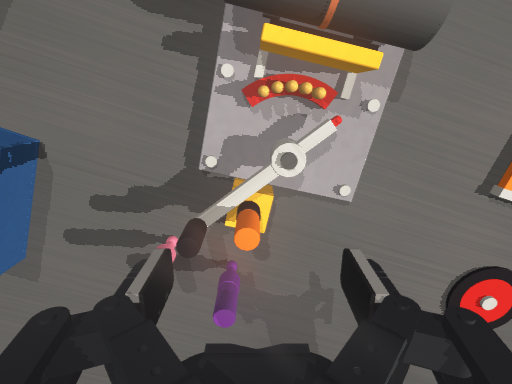

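This view shows the hub ring at (289,160), the brass pins at about (264,91), (278,87), (293,86), (307,88) and (320,93), the red pawl tip at (337,121), the orange plug at (248,230) and the knob at (192,238).

Run:
```python
from h import *
import pickle
ims={k:cv2.imread(f"pics/{f}.png") for k,f in dict(top="top0",w1="w1",w2="w2",scene="scene0").items()}
boxes={"top":(215,85,315,255),"w1":(180,60,300,150),"w2":(180,60,350,260),"scene":(190,130,310,280)}
for k,im in ims.items():
    x0,y0,x1,y1=boxes[k];h=cv2.cvtColor(im[y0:y1,x0:x1],cv2.COLOR_BGR2HSV)
    for nm,lo,hi in [("orange",(7,190,120),(15,255,255)),("brass",(16,90,90),(25,215,255)),("red",(0,150,90),(5,255,255)),("redhi",(174,150,90),(180,255,255)),("black",(0,0,0),(180,120,48)),("yellow",(22,200,120),(32,255,255))]:
        m=cv2.inRange(h,lo,hi);n,l,s,c=cv2.connectedComponentsWithStats(m)
        print(k,nm,[(round(c[i][0]+x0,1),round(c[i][1]+y0,1),tuple(int(q) for q in (s[i][:2]+[x0,y0])),tuple(int(q) for q in s[i][2:])) for i in range(1,n) if s[i][4]>=8])
x=cv2.resize(ims["w2"][60:260,180:350],None,fx=4,fy=4,interpolation=cv2.INTER_CUBIC)[:600]
a=cv2.resize(ims["w2"][75:175,235:345],None,fx=7,fy=6,interpolation=cv2.INTER_CUBIC);cv2.imwrite("pics/c2.png",a)
```

```text
top orange [(np.float64(264.2), np.float64(205.3), (260, 203), (9, 5, 14))]
top brass [(np.float64(270.2), np.float64(140.8), (249, 134), (39, 11, 72)), (np.float64(263.3), np.float64(151.6), (262, 150), (4, 5, 13)), (np.float64(268.8), np.float64(150.7), (267, 149), (4, 4, 11)), (np.float64(274.1), np.float64(150.9), (273, 149), (4, 5, 11)), (np.float64(258.7), np.float64(153.7), (257, 152), (4, 5, 14)), (np.float64(254.3), np.float64(156.5), (253, 155), (4, 4, 11)), (np.float64(273.0), np.float64(203.2), (272, 194), (3, 18, 20)), (np.float64(256.0), np.float64(208.9), (255, 204), (3, 10, 11)), (np.float64(265.4), np.float64(214.2), (260, 212), (11, 5, 28))]
top red [(np.float64(275.1), np.float64(152.6), (265, 148), (17, 9, 52)), (np.float64(253.3), np.float64(159.0), (248, 154), (16, 11, 55)), (np.float64(284.0), np.float64(157.5), (283, 156), (3, 4, 8))]
top redhi []
top black []
top yellow [(np.float64(266.8), np.float64(136.1), (248, 132), (39, 9, 185)), (np.float64(267.1), np.float64(204.6), (257, 195), (17, 18, 141))]
w1 orange [(np.float64(267.1), np.float64(118.1), (254, 10
[... 1027 characters left out ...]
(336.5), np.float64(120.0), (332, 116), (10, 10, 70))]
w2 redhi []
w2 black [(np.float64(345.9), np.float64(254.3), (342, 249), (8, 11, 76))]
w2 yellow []
scene orange [(np.float64(242.6), np.float64(177.2), (239, 168), (8, 19, 139))]
scene brass [(np.float64(241.5), np.float64(196.8), (230, 183), (26, 27, 390)), (np.float64(292.0), np.float64(214.2), (286, 200), (11, 28, 124)), (np.float64(299.9), np.float64(229.6), (293, 202), (17, 44, 172))]
scene red [(np.float64(289.9), np.float64(206.4), (289, 203), (3, 8, 14)), (np.float64(290.0), np.float64(226.1), (281, 210), (18, 26, 119)), (np.float64(275.0), np.float64(226.8), (274, 225), (3, 4, 10))]
scene redhi []
scene black []
scene yellow []
```

View pics/c2.png

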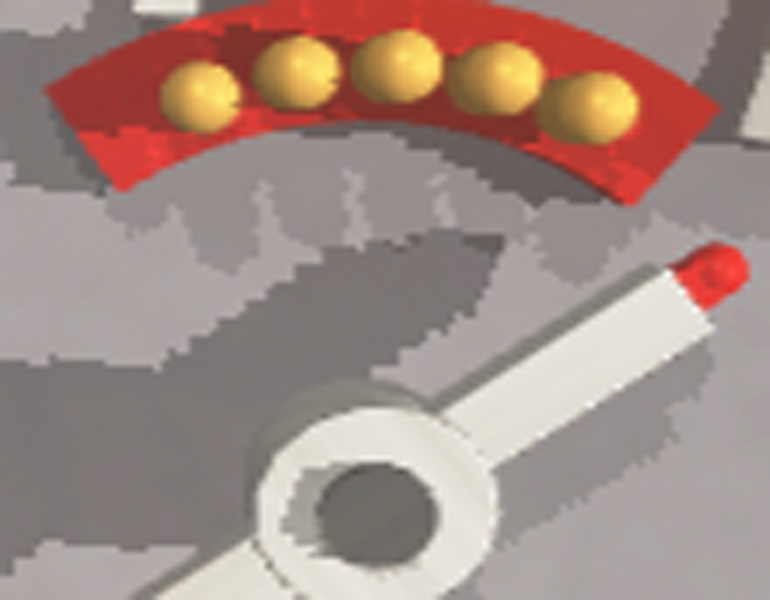

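Run:
```python
from h import *
import pickle
p1=pickle.load(open("w1.pkl","rb"));p2=pickle.load(open("w2.pkl","rb"))
D={k:np.load(k+".npy") for k in("top0","scene0","w1","w2")}
np.set_printoptions(precision=4,suppress=True)
pins=[(263.6,91.2),(277.3,87.2),(291.6,86.2),(306,88),(319.3,92.8)]
tp=[(254.3,156.5),(258.7,153.7),(263.3,151.6),(268.8,150.7),(274.1,150.9)]
P=[]
for a,b in zip(pins,tp):
    q=pt("wrist",*a,D["w2"][int(round(a[1])),int(round(a[0]))],p2);t=tri(ray("wrist",*a,p2),ray("top",*b));P.append(q);print("pin",q,t)
a=(288.9,160.2)
hubz=[pt("wrist",u,v,D["w2"][v,u],p2)[2] for u,v in((275,160),(303,160),(289,146),(289,174))];print("hubz",hubz)
hub=onz("wrist",*a,np.median(hubz),p2);print("hub",hub,"top",onz("top",270.7,176.5,np.median(hubz)))
P=np.array(P);r=np.hypot(*(P-hub)[:,:2].T);ang=np.unwrap(np.arctan2(*(P-hub)[:,1::-1].T));print("r",r,"ang",ang,np.diff(ang))
pw=(337,121);q=pt("wrist",*pw,D["w2"][121,337],p2);print("pawl",q,np.hypot(*(q-hub)[:2]),np.arctan2(*(q-hub)[1::-1]))
# segment 3D
for k,n,po,f in(("w1","wrist",p1,"w1"),("top","top",None,"top0"),("w2","wrist",p2,"w2")):
    d=D[f]
    im=cv2.imread("pics/"+f+".png");h=cv2.cvtColor(im,cv2.COLOR_BGR2HSV)
    for nm,c,zr in(("plug",dict(w1=(269,112),top=(264,203),w2=(247,240))[k],(.112,.125)),("knob",dict(w1=(204,125),top=(245,214),w2=(192,240))[k],(.106,.122))):
        pts=[];px=[]
        for v in range(c[1]-22,c[1]+23):
            for u in range(c[0]-22,c[0]+23):
                if d[v,u]>0:
                    q=pt(n,u,v,d[v,u],po)
                    if zr[0]<q[2]<zr[1]: pts.append(q);px.append((u,v))
        if pts:
            pts=np.array(pts);px=np.array(px);print(k,nm,len(pts),"mean",pts.mean(0),"mid",(pts.min(0)+pts.max(0))/2,"span",np.ptp(pts,0),"px",(px.min(0)+px.max(0))/2)
```

```text
pin [0.6818 0.0306 0.0561] (array([0.6816, 0.0313, 0.0351]), np.float64(0.0023932000119412994))
pin [0.6897 0.0187 0.0573] (array([0.6897, 0.0185, 0.0356]), np.float64(0.0024892456495368646))
pin [0.6949 0.0053 0.058 ] (array([0.6946, 0.0049, 0.0436]), np.float64(0.0028793003624107507))
pin [ 0.6977 -0.009   0.0579] (array([ 0.6976, -0.0108,  0.0401]), np.float64(0.00286783637804472))
pin [ 0.6976 -0.0237  0.0571] (array([ 0.6971, -0.0262,  0.0394]), np.float64(0.003438161511337678))
hubz [np.float64(0.06494778688135666), np.float64(0.062287854520772845), np.float64(0.06271940239966217), np.float64(0.06229017748262994)]
hub [ 0.6235 -0.0169  0.0625] top [ 0.6189 -0.014   0.0625]
r [0.0752 0.0751 0.0748 0.0746 0.0744] ang [ 0.6837  0.4935  0.302   0.1054 -0.091 ] [-0.1901 -0.1915 -0.1967 -0.1964]
pawl [ 0.6771 -0.0537  0.0497] 0.0650231751963673 -0.6016925608029075
w1 plug 724 mean [0.5469 0.0057 0.1156] mid [0.5465 0.0056 0.1156] span [0.0253 0.0253 0.0049] px [268.5 113. ]Traceback (most recent call last):
  File "<stdin>", line 25, in <module>
  File "h.py", line 19, in pt
    c,d=ray(n,u,v,pose);return c+d*depth
        ~~~^^^^^^^^^^^^
  File "h.py", line 4, in ray
    ci=cams.camera_info(n);K=ci["intrinsics"]
ValueError: time passes only in moves, steps and waits
```

```bash
cat >> h.py <<'E'
_C={}
def _ci(n):
    if n not in _C:_C[n]=_orig(n)
    return _C[n]
class _W:
    camera=staticmethod(cams.camera); camera_info=staticmethod(_ci)
_orig=cams.camera_info
cams=_W
E
cat > m.py <<'E'
from h import *
import pickle
np.set_printoptions(precision=4,suppress=True)
def cloud(n,f,c,zr,po=None,r=22,rb=None):
    d=np.load(f+".npy");pts=[]
    v,u=np.mgrid[max(0,c[1]-r):min(384,c[1]+r+1),max(0,c[0]-r):min(512,c[0]+r+1)];u=u.ravel();v=v.ravel()
    out=[pt(n,a,b,d[b,a],po) for a,b in zip(u,v) if d[b,a]>0]
    out=np.array(out);return out[(out[:,2]>zr[0])&(out[:,2]<zr[1])]
E
python3 - <<'E'
from m import *
p1=pickle.load(open("w1.pkl","rb"));p2=pickle.load(open("w2.pkl","rb"))
for n,f,po,cs in(("wrist","w1",p1,((269,112),(204,125))),("top","top0",None,((264,203),(245,214))),("wrist","w2",p2,((247,240),(192,235)))):
  for nm,c,zr in zip(("plug","knob"),cs,((.110,.125),(.106,.122))):
    q=cloud(n,f,c,zr,po); 
    if len(q):print(f,nm,len(q),q.mean(0),(q.min(0)+q.max(0))/2,np.ptp(q,axis=0))
print("tri plug top",tri(ray("wrist",269,112,p1),ray("top",264.3,203.5)),"knob",tri(ray("wrist",204,125,p1),ray("top",245,214)))
q=cloud("top","top0",(141,239),(.050,.07),None,45);print("tray rim",len(q),(q.min(0)+q.max(0))/2,np.ptp(q,axis=0),q.min(0),q.max(0))
r=cv2.minAreaRect(q[:,:2].astype(np.float32));print(r)
E
```

```text
w1 plug 726 [0.5469 0.0058 0.1156] [0.5465 0.0056 0.1145] [0.0253 0.0253 0.0072]
w1 knob 586 [0.5178 0.0583 0.1115] [0.5172 0.0584 0.11  ] [0.0232 0.023  0.0077]
top0 plug 118 [0.5317 0.0258 0.1154] [0.529  0.0303 0.1166] [0.0532 0.0712 0.0126]
top0 knob 152 [0.5168 0.0408 0.1139] [0.5048 0.0483 0.1137] [0.1014 0.102  0.0151]
w2 plug 520 [0.5483 0.0058 0.1154] [0.5472 0.0057 0.1138] [0.0255 0.0255 0.0074]
w2 knob 438 [0.5191 0.0585 0.1112] [0.5173 0.0586 0.11  ] [0.0246 0.0235 0.008 ]
tri plug top (array([0.544 , 0.0041, 0.0611]), np.float64(0.0037172002364330363)) knob (array([0.5141, 0.0601, 0.0766]), np.float64(0.0009342585651465689))
tray rim 478 [0.4506 0.3625 0.059 ] [0.181  0.1659 0.018 ] [0.3601 0.2796 0.05  ] [0.5411 0.4454 0.068 ]
((0.4506455063819885, 0.3628085255622864), (0.16296908259391785, 0.17860358953475952), 88.735595703125)
```

Plug grip top is at (0.547, 0.006, 0.1155) and knob top at (0.5175, 0.0585, 0.1115). Wrist views from two places agree on both. The distances of 60.5, 130 and 80 mm match the text. The top camera shows about a 4 mm x offset. The pins sit at r = 75 mm, and the midpoint between pins 3 and 4 is at a heading of 0.398 rad. Next I turn the tool so the jaws lie across the plug–knob line.

Request:
send_rows(
  moves=[
    [0, 0, 0, -1],
    [0, 0, 0, -1],
    [0, 0, 0, -1],
    [0, 0, 0, -1],
    [0, 0, 0, -1],
    [0, 0, 0, -1],
    [0, 0, 0, -1],
    [0, 0, 0, -1],
    [0, 0, 0, -1],
    [0, 0, 0, -1],
    [0, 0, 0, -1],
    [0, 0, 0, -1],
    [0, 0, 0, -1],
    [0, 0, 0, -1],
    [0, 0, 0, -1],
    [0, 0, 0, -1],
    [0, 0, 0, -1],
    [0, 0, 0, -1],
    [0, 0, 0, -1],
    [0, 0, 0, 0],
  ],
  claw=0.3,
)

```text
clock: 4.15
eef_pos: [0.599, 0.0133, 0.2327]
tool_rot: [0.449, 0.893, 0.0, 0.0]
ft_force: [0.1, -0.1, 0.5]
grip_width: 0.0553
```

```bash
cat > to.py <<'E'
import sys
from m import *
from scipy.spatial.transform import Rotation as R
o=monitor.get_obs();M=R.from_quat(o["tool_rot"]).as_matrix()
print("clock",o["clock"],"eef",o["eef_pos"],"h",np.arctan2(M[1,0],M[0,0]),"tilt",M[:,2],"F",o["ft_force"],"w",o["grip_width"],"q",o["joint_pos"])
if len(sys.argv)>3: print("tool delta",M.T@(np.array(list(map(float,sys.argv[1:4])))-o["eef_pos"]))
E
python3 to.py 0.547 0.0057 0.150
```

```text
clock 4.15 eef [0.599  0.0133 0.2327] h 2.2092100908221393 tilt [ 0.001  -0.0001 -1.    ] F [ 0.1467 -0.1024  0.5194] w 0.05532666391543601 q [ 0.0222  0.4406  0.2939  1.4232 -0.0001  0.9546]
tool delta [ 0.0249 -0.0463  0.0827]
```

Request:
send_rows(
  moves=[
    [0.012, -0.023, 0.01, 0],
    [0.013, -0.023, 0.01, 0],
    [0, 0, 0, 0],
    [0, 0, 0, 0],
    [0, 0, 0, 0],
  ],
)

```text
clock: 4.65
eef_pos: [0.5495, 0.0066, 0.2126]
tool_rot: [0.449, 0.893, 0.001, 0.001]
ft_force: [-0.5, 0.8, -0.7]
grip_width: 0.0555
```

```bash
python3 to.py 0.547 0.0057 0.072
python3 - <<'E'
from m import *
o=monitor.get_obs()
p,d=cams.camera("wrist");cv2.imwrite("pics/w3.png",p);np.save("w3.npy",d);pickle.dump(o,open("w3.pkl","wb"))
h=cv2.cvtColor(p,cv2.COLOR_BGR2HSV);m=cv2.inRange(h,(7,190,100),(15,255,255));n,l,s,c=cv2.connectedComponentsWithStats(m)
print([(c[i],s[i]) for i in range(1,n) if s[i][4]>60])
E
```

```text
clock 4.65 eef [0.5495 0.0066 0.2126] h 2.2094179575180415 tilt [ 0.0031  0.0001 -1.    ] F [-0.5014  0.827  -0.6706] w 0.05545763315057601 q [0.0121 0.3447 0.099  1.3221 0.     0.9442]
tool delta [ 0.001  -0.0029  0.1406]
[(array([247.6567, 185.3209]), array([238, 177,  26,  20, 268], dtype=int32))]
```

View pics/w3.png

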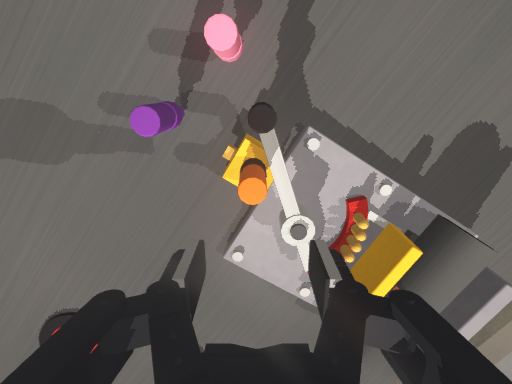

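```bash
python3 - <<'E'
from m import *
o=pickle.load(open("w3.pkl","rb"))
for c,zr in(((253,190),(.112,.125)),((262,118),(.108,.118))):
    q=cloud("wrist","w3",c,zr,o);print(len(q),(q.min(0)+q.max(0))/2,np.ptp(q,axis=0))
E
python3 to.py 0.5475 0.0057 0.072
```

```text
663 [0.5463 0.0057 0.1148] [0.0252 0.0252 0.0055]
671 [0.5171 0.0586 0.1114] [0.0234 0.0233 0.0052]
clock 4.7 eef [0.5497 0.0067 0.2125] h 2.2098344333658946 tilt [ 0.0029  0.0001 -1.    ] F [-0.1347  0.2931 -0.2807] w 0.05549530853088259 q [0.0122 0.3454 0.0996 1.3221 0.     0.944 ]
tool delta [ 0.0007 -0.0028  0.1405]
```

Request:
send_rows(
  moves=[
    [0.001, -0.003, 0.03, 0],
    [0, 0, 0.03, 0],
    [0, 0, 0.03, 0],
    [0, 0, 0.025, 0],
    [0, 0, 0.025, 0],
    [0, 0, 0, 0],
    [0, 0, 0, 0],
  ],
)

```text
clock: 5.4
eef_pos: [0.5463, 0.0059, 0.0716]
tool_rot: [0.449, 0.894, 0.0, -0.0]
ft_force: [0.6, -0.4, -0.1]
grip_width: 0.0557
```

Request:
send_rows(
  moves=[
    [0, 0, 0, 0],
    [0, 0, 0, 0],
    [0, 0, 0, 0],
    [0, 0, 0, 0],
    [0, 0, 0, 0],
    [0, 0, 0, 0],
    [0, 0, 0, 0],
  ],
  claw=-1,
)

```text
clock: 6.1
eef_pos: [0.547, 0.0058, 0.0731]
tool_rot: [0.449, 0.894, 0.001, 0.002]
ft_force: [-0.2, -1.0, 6.4]
grip_width: 0.0249
```

```bash
python3 to.py
python3 - <<'E'
from m import *
p,d=cams.camera("wrist");cv2.imwrite("pics/w4.png",p)
E
```

```text
clock 6.1 eef [0.547  0.0058 0.0731] h 2.210696059050278 tilt [ 0.0038 -0.     -1.    ] F [-0.1711 -0.9962  6.4143] w 0.024920361044269382 q [ 0.0107  0.4476 -0.1313  0.9881 -0.0001  0.9416]
```

View pics/w4.png

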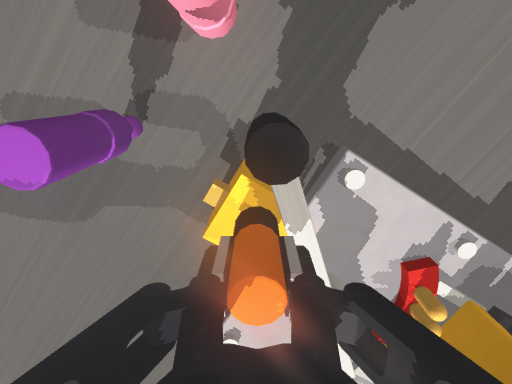

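The orange grip at (258,275) sits squarely between the pads with a width of 25 mm. I pull straight up.

Request:
send_rows(
  moves=[
    [0, 0, -0.005, 0],
    [0, 0, -0.005, 0],
    [0, 0, -0.005, 0],
    [0, 0, -0.005, 0],
    [0, 0, -0.01, 0],
    [0, 0, -0.01, 0],
    [0, 0, -0.02, 0],
    [0, 0, -0.03, 0],
    [0, 0, -0.03, 0],
    [0, 0, -0.03, 0],
    [0, 0, 0, 0],
    [0, 0, 0, 0],
  ],
)

```text
clock: 7.35
eef_pos: [0.5453, 0.0059, 0.2224]
tool_rot: [0.449, 0.894, 0.0, 0.001]
ft_force: [-0.6, -0.2, -1.5]
grip_width: 0.0246
```

```bash
python3 to.py 0.452 0.3625 0.222
python3 - <<'E'
from m import *
p,d=cams.camera("wrist");cv2.imwrite("pics/w5.png",p)
p,d=cams.camera("scene");cv2.imwrite("pics/s5.png",p)
E
```

```text
clock 7.35 eef [0.5453 0.0059 0.2224] h 2.210850763851081 tilt [ 0.0012  0.     -1.    ] F [-0.5815 -0.2244 -1.4786] w 0.024620068148675234 q [0.0108 0.3337 0.1088 1.3448 0.     0.9416]
tool delta [0.3418 0.1381 0.0003]
```

View pics/s5.png

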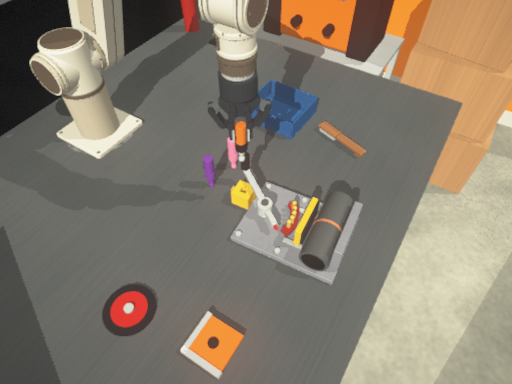

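The plug is out of the socket and held at (241,135) in the scene view. I carry it over to the bin.

Request:
send_rows(
  moves=[
    [0.038, 0.0153, 0, 0],
    [0.038, 0.0153, 0, 0],
    [0.038, 0.0153, 0, 0],
    [0.038, 0.0153, 0, 0],
    [0.038, 0.0153, 0, 0],
    [0.038, 0.0153, 0, 0],
    [0.038, 0.0153, 0, 0],
    [0.038, 0.0153, 0, 0],
    [0.038, 0.0153, 0, 0],
    [0, 0, 0, 0],
    [0, 0, 0, 0],
  ],
)

```text
clock: 8.55
eef_pos: [0.4504, 0.3625, 0.2194]
tool_rot: [0.448, 0.894, -0.002, -0.001]
ft_force: [0.1, 0.2, -1.0]
grip_width: 0.0247
```

```bash
python3 to.py 0.454 0.3625 0.075
python3 - <<'E'
from m import *
o=monitor.get_obs();p,d=cams.camera("wrist");cv2.imwrite("pics/w6.png",p);np.save("w6.npy",d);pickle.dump(o,open("w6.pkl","wb"))
h=cv2.cvtColor(p,cv2.COLOR_BGR2HSV);m=cv2.inRange(h,(100,120,30),(125,255,255))
v,u=np.nonzero(m);q=np.array([pt("wrist",a,b,d[b,a],o) for a,b in zip(u[::3],v[::3]) if d[b,a]>0]);k=q[(abs(q[:,2]-.06)<.006)];print(len(k),k.min(0),k.max(0))
E
```

```text
clock 8.55 eef [0.4504 0.3625 0.2194] h 2.2130912563268907 tilt [-0.003 -0.003 -1.   ] F [ 0.1019  0.2316 -0.9517] w 0.02474805133369926 q [ 0.678   0.4056  0.2061  1.3755 -0.0005  1.6065]
tool delta [-0.0021  0.0035  0.1443]
784 [0.362  0.2847 0.054 ] [0.5461 0.4466 0.0615]
```

View pics/w6.png

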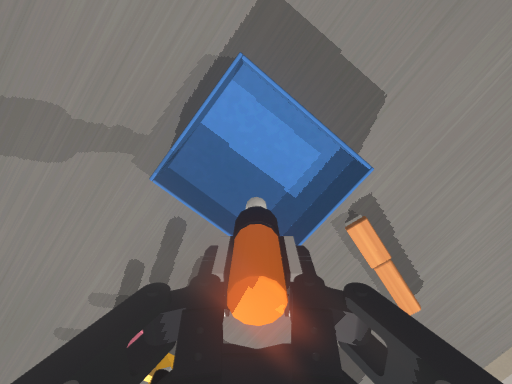

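The bin's rim spans x 0.362–0.546 and y 0.285–0.447, so its centre is (0.454, 0.366), directly below. I lower the plug and release it.

Request:
send_rows(
  moves=[
    [-0.001, 0.003, 0.03, 0],
    [0, 0.002, 0.03, 0],
    [0, 0, 0.03, 0],
    [0, 0, 0.025, 0],
    [0, 0, 0.02, 0],
    [0, 0, 0.007, 0],
    [0, 0, 0.005, 0],
    [0, 0, 0, 0],
    [0, 0, 0, 0],
  ],
)

```text
clock: 9.5
eef_pos: [0.4572, 0.3648, 0.0755]
tool_rot: [0.449, 0.894, 0.001, 0.0]
ft_force: [-1.0, -0.7, -0.7]
grip_width: 0.0246
```

```bash
python3 to.py
```

```text
clock 9.5 eef [0.4572 0.3648 0.0755] h 2.210186159354075 tilt [ 0.0016  0.0012 -1.    ] F [-0.9503 -0.6736 -0.6674] w 0.024625370306542566 q [ 0.6735  0.5126 -0.0152  1.041  -0.0001  1.6049]
```

Request:
send_rows(
  moves=[
    [0, 0, 0.002, 0],
    [0, 0, 0.002, 0],
    [0, 0, 0.001, 0],
    [0, 0, 0, 0],
    [0, 0, 0, 0],
  ],
)

```text
clock: 10.0
eef_pos: [0.4566, 0.3649, 0.07]
tool_rot: [0.449, 0.894, 0.001, 0.0]
ft_force: [-0.5, 0.4, 4.3]
grip_width: 0.0245
```

```bash
python3 to.py
```

```text
clock 10.0 eef [0.4566 0.3649 0.07  ] h 2.2109554423548974 tilt [ 0.0009  0.0007 -1.    ] F [-0.4775  0.3885  4.3417] w 0.02447811239658489 q [ 0.6742  0.518  -0.022   1.0297  0.      1.6049]
```

The wrist force reads 4.3 N upward, so the plug is on the bin floor. I open the gripper.

Request:
send_rows(
  moves=[
    [0, 0, 0, 0],
    [0, 0, 0, 0],
    [0, 0, 0, 0],
    [0, 0, 0, 0],
    [0, 0, 0, 0],
    [0, 0, 0, 0],
  ],
  claw=0.3,
)

```text
clock: 10.6
eef_pos: [0.4564, 0.3646, 0.0692]
tool_rot: [0.449, 0.894, -0.0, -0.0]
ft_force: [0.8, -0.3, -0.1]
grip_width: 0.0556
```

Request:
send_rows(
  moves=[
    [0, 0, -0.015, 0],
    [0, 0, -0.03, 0],
    [0, 0, -0.04, 0],
    [0, 0, -0.04, 0],
    [0, 0, -0.03, 0],
    [0, 0, 0, 0],
    [0, 0, 0, 0],
  ],
)

```text
clock: 11.3
eef_pos: [0.4567, 0.3649, 0.225]
tool_rot: [0.449, 0.894, 0.001, 0.0]
ft_force: [-0.1, 1.3, -0.5]
grip_width: 0.0551
```

```bash
python3 to.py 0.535 0.087 0.225
python3 - <<'E'
from m import *
o=monitor.get_obs();p,d=cams.camera("wrist");cv2.imwrite("pics/w7.png",p)
E
```

```text
clock 11.3 eef [0.4567 0.3649 0.225 ] h 2.2108356112571457 tilt [ 0.0015  0.0012 -1.    ] F [-0.051   1.2522 -0.5426] w 0.05513141033807498 q [0.6741 0.4116 0.2299 1.3871 0.     1.6049]
tool delta [-0.2697 -0.1031 -0.0002]
```

View pics/w7.png

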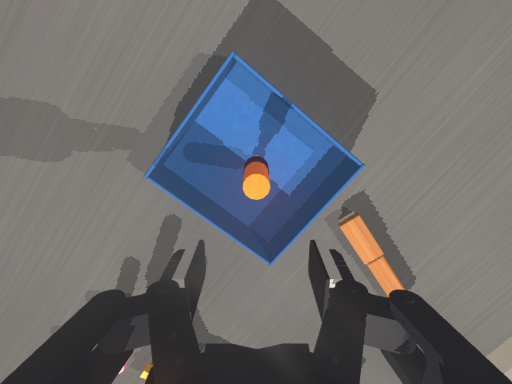

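The plug stands alone in the bin, grip top at (256,187) and let go. Now to the knob.

Request:
send_rows(
  moves=[
    [-0.0352, -0.0168, 0, 0],
    [-0.0352, -0.0168, 0, 0],
    [-0.0352, -0.0168, 0, 0],
    [-0.0352, -0.0168, 0, 0],
    [-0.0352, -0.0168, 0, 0],
    [-0.0352, -0.0168, 0, 0],
    [-0.0352, -0.0168, 0, 0],
    [-0.0352, -0.0168, 0, 0],
    [0, 0, 0, -1],
    [0, 0, 0, -1],
    [0, 0, 0, -1],
    [0, 0, 0, 0],
    [0, 0, 0, 0],
  ],
)

```text
clock: 12.65
eef_pos: [0.5159, 0.0584, 0.2228]
tool_rot: [0.311, 0.95, -0.001, -0.001]
ft_force: [0.6, 0.1, 0.1]
grip_width: 0.0558
```

```bash
python3 to.py 0.5172 0.0585 0.069
python3 - <<'E'
from m import *
o=monitor.get_obs();p,d=cams.camera("wrist");cv2.imwrite("pics/w8.png",p);np.save("w8.npy",d)
h=cv2.cvtColor(p,cv2.COLOR_BGR2HSV)
v,u=np.mgrid[20:260:2,140:400:2];u=u.ravel();v=v.ravel()
q=np.array([pt("wrist",a,b,d[b,a],o) for a,b in zip(u,v)]);k=q[(q[:,2]>.108)&(q[:,2]<.116)&(np.hypot(q[:,0]-.517,q[:,1]-.0585)<.03)];print(len(k),(k.min(0)+k.max(0))/2,np.ptp(k,axis=0))
E
```

```text
clock 12.65 eef [0.5159 0.0584 0.2228] h 2.508776657743108 tilt [-0.0029 -0.0003 -1.    ] F [0.633  0.0663 0.0586] w 0.05582655817622938 q [0.1127 0.2847 0.0418 1.3308 0.     0.7456]
tool delta [-0.0013  0.0011  0.1538]
125 [0.517  0.0592 0.1108] [0.0228 0.0224 0.0046]
```

View pics/w8.png

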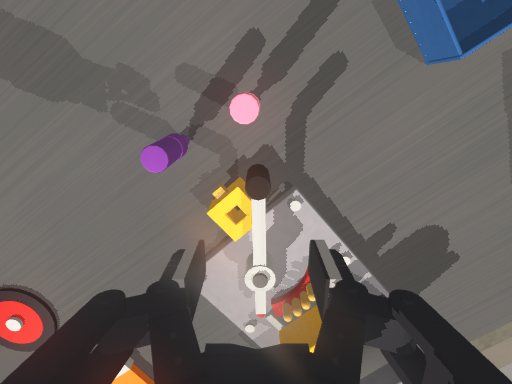

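The lever lies along the tool's x axis, with the knob at (258,182) between the jaws. I descend on it and grip.

Request:
send_rows(
  moves=[
    [-0.001, 0.001, 0.035, 0],
    [0, 0, 0.035, 0],
    [0, 0, 0.03, 0],
    [0, 0, 0.025, 0],
    [0, 0, 0.025, 0],
    [0, 0, 0, 0],
    [0, 0, 0, 0],
  ],
)

```text
clock: 13.4
eef_pos: [0.5178, 0.0588, 0.0742]
tool_rot: [0.31, 0.951, -0.0, -0.001]
ft_force: [0.8, -0.1, 0.4]
grip_width: 0.0551
```

Request:
send_rows(
  moves=[
    [0, 0, 0, 0],
    [0, 0, 0, 0],
    [0, 0, 0, 0],
    [0, 0, 0, 0],
    [0, 0, 0, 0],
    [0, 0, 0, 0],
    [0, 0, 0, 0],
  ],
  claw=-1,
)

```text
clock: 14.1
eef_pos: [0.5184, 0.0574, 0.0761]
tool_rot: [0.311, 0.951, -0.001, 0.001]
ft_force: [-2.9, -3.5, 5.2]
grip_width: 0.023
```

```bash
python3 to.py
python3 - <<'E'
from m import *
# arc plan, pivot P, chords in tool axes at start of each step of 0.1 rad: tool x radially out, lever advancing anticlockwise
# tool y heading = h - pi/2  -> anticlockwise tangent is -y
for s in(.1,.05,.02):print(s,"x",-0.13*(1-np.cos(s)),"y",-0.13*np.sin(s))
E
```

```text
clock 14.1 eef [0.5184 0.0574 0.0761] h 2.5098715169582198 tilt [ 0.0016 -0.0025 -1.    ] F [-2.9318 -3.5402  5.203 ] w 0.022995916778512777 q [ 0.1119  0.402  -0.1957  0.9718 -0.0027  0.7436]
0.1 x -0.0006494585138566433 y -0.012978344164087661
0.05 x -0.00016246614865438326 y -0.006497292005188183
0.02 x -2.599913334489168e-05 y -0.0025998266701333004
```

Request:
send_rows(
  moves=[
    [-0.0002, -0.0065, 0, -0.5],
    [-0.0002, -0.0065, 0, -0.5],
    [-0.0001, -0.0065, 0, -0.5],
    [-0.0002, -0.0065, 0, -0.5],
    [-0.0002, -0.0065, 0, -0.5],
    [-0.0001, -0.0065, 0, -0.5],
    [-0.0002, -0.0065, 0, -0.5],
    [-0.0002, -0.0065, 0, -0.5],
    [0, 0, 0, 0],
    [0, 0, 0, 0],
  ],
)

```text
clock: 15.1
eef_pos: [0.4985, 0.0126, 0.0761]
tool_rot: [0.116, 0.993, 0.001, 0.002]
ft_force: [1.1, 4.3, 5.4]
grip_width: 0.0226
```

```bash
cat > lev.py <<'E'
from m import *
from scipy.spatial.transform import Rotation as R
o=monitor.get_obs();M=R.from_quat(o["tool_rot"]).as_matrix();P=np.array([.6235,-.0169])
v=o["eef_pos"][:2]-P;a=np.arctan2(v[1],v[0])%(2*np.pi);h=np.arctan2(M[1,0],M[0,0])%(2*np.pi)
print("clock",o["clock"],"r",np.hypot(*v),"lever ang",a,"plate ang",a-.398,"knob y in plate",np.hypot(*v)*np.sin(a-.398),"h",h,"z",o["eef_pos"][2],"F",o["ft_force"],"Ft radial/tang",o["ft_force"][:2]@[np.cos(a),np.sin(a)],o["ft_force"][:2]@[-np.sin(a),np.cos(a)],"w",o["grip_width"])
E
python3 lev.py
```

```text
clock 15.1 r 0.1283935958590912 lever ang 2.909863833627841 plate ang 2.511863833627841 knob y in plate 0.07561427744857942 h 2.909224948240842 z 0.0761294326134322 F [1.1463 4.3456 5.3726] Ft radial/tang -0.11768889312006638 -4.4927004730109195 w 0.022601084886846
```

Request:
send_rows(
  moves=[
    [-0.0001, -0.0065, 0, -0.5],
    [-0.0002, -0.0065, 0, -0.5],
    [-0.0001, -0.0065, 0, -0.5],
    [-0.0002, -0.0065, 0, -0.5],
    [-0.0001, -0.0065, 0, -0.5],
    [-0.0002, -0.0065, 0, -0.5],
    [-0.0001, -0.0065, 0, -0.5],
    [-0.0002, -0.0065, 0, -0.5],
    [0, 0, 0, 0],
    [0, 0, 0, 0],
  ],
)

```text
clock: 16.1
eef_pos: [0.4974, -0.0383, 0.0761]
tool_rot: [-0.084, 0.996, 0.001, 0.003]
ft_force: [3.1, 6.9, 5.1]
grip_width: 0.0228
```

```bash
python3 lev.py
python3 - <<'E'
from m import *
for n in("wrist","top"):
    o=monitor.get_obs();p,d=cams.camera(n);cv2.imwrite(f"pics/{n}9.png",p);np.save(n+"9.npy",d);pickle.dump(o,open(n+"9.pkl","wb"))
a=cv2.imread("pics/wrist9.png");b=cv2.imread("pics/top9.png")[100:260,200:330]
cv2.imwrite("pics/c9.png",cv2.resize(b,None,fx=3.6,fy=3.6,interpolation=cv2.INTER_CUBIC))
E
```

```text
clock 16.1 r 0.12791505335821388 lever ang 3.3095832853433595 plate ang 2.9115832853433594 knob y in plate 0.029162923869334417 h 3.310432774491781 z 0.07612201391475115 F [3.102  6.9082 5.09  ] Ft radial/tang -4.213408024429796 -6.292242323424699 w 0.02275593554906248
```

View pics/wrist9.png

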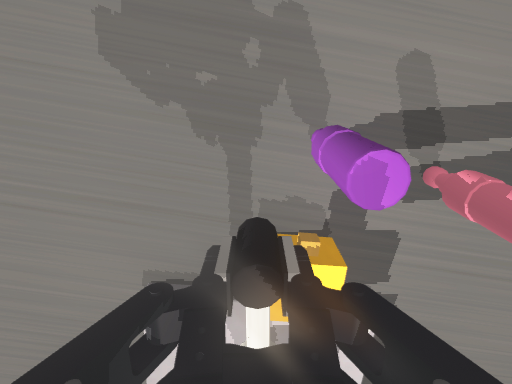

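View pics/c9.png

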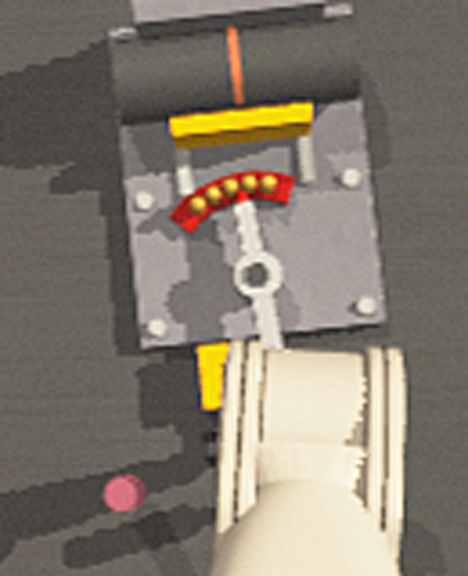

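The tail tip is between pins 2 and 3, counted from the right, as computed (plate angle 2.91). About 0.23 rad remains, which I do slowly.

Request:
send_rows(
  moves=[
    [0, -0.0039, 0, -0.3],
    [0, -0.0039, 0, -0.3],
    [0, -0.0039, 0, -0.3],
    [0, -0.0039, 0, -0.3],
    [0, -0.0039, 0, -0.3],
    [0, -0.0039, 0, -0.3],
    [0, -0.0039, 0, -0.3],
    [0, 0, 0, 0],
    [0, 0, 0, 0],
  ],
)

```text
clock: 17.1
eef_pos: [0.5048, -0.0638, 0.0761]
tool_rot: [-0.189, 0.982, 0.002, 0.003]
ft_force: [3.5, 9.1, 5.1]
grip_width: 0.0224
```

```bash
python3 lev.py
python3 - <<'E'
from m import *
p,d=cams.camera("top");cv2.imwrite("pics/top10.png",p);np.save("top10.npy",d)
b=p[130:200,235:305]
cv2.imwrite("pics/c10.png",cv2.resize(b,None,fx=8,fy=8,interpolation=cv2.INTER_CUBIC))
E
```

```text
clock 17.1 r 0.12759807650313484 lever ang 3.5178948188388546 plate ang 3.1198948188388544 knob y in plate 0.002768384742478405 h 3.5210557528941413 z 0.07612270573323257 F [3.5411 9.0535 5.0551] Ft radial/tang -6.620337413141362 -7.11875682046193 w 0.022444088381349068
```

View pics/c10.png

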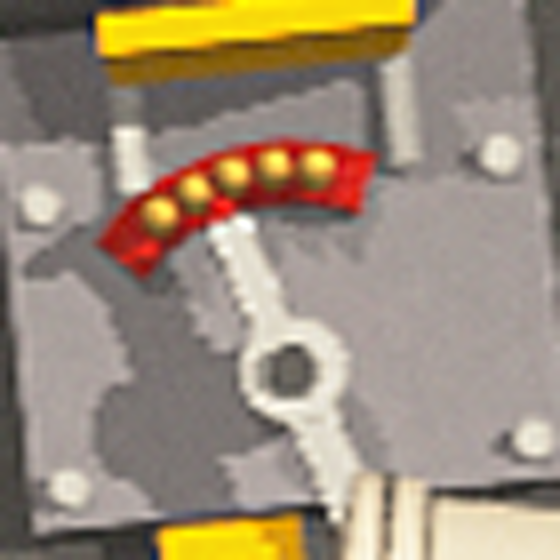

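The lever's tail points midway between pins 3 and 4. From the hub it is at 0.383 rad, with pin 3 at 0.29 and pin 4 at 0.49. The tool pose gives knob y ≈ +3 mm, so I nudge slightly to centre it and let it settle.

Request:
send_rows(
  moves=[
    [0, -0.002, 0, -0.15],
    [0, 0, 0, 0],
    [0, 0, 0, 0],
    [0, 0, 0, 0],
    [0, 0, 0, 0],
    [0, 0, 0, 0],
    [0, 0, 0, 0],
    [0, 0, 0, 0],
    [0, 0, 0, 0],
    [0, 0, 0, 0],
  ],
)

```text
clock: 18.15
eef_pos: [0.5053, -0.0649, 0.0761]
tool_rot: [-0.196, 0.981, 0.002, 0.003]
ft_force: [2.5, 10.8, 6.3]
grip_width: 0.0227
```

```bash
python3 lev.py
python3 - <<'E'
from m import *
p,d=cams.camera("top");cv2.imwrite("pics/top11.png",p);np.save("top11.npy",d)
p,d=cams.camera("scene");cv2.imwrite("pics/s11.png",p)
print(monitor.get_obs()["joint_vel"])
E
```

```text
clock 18.15 r 0.127614939097034 lever ang 3.5272406433152317 plate ang 3.1292406433152316 knob y in plate 0.0015762609559447588 h 3.5362498144038796 z 0.07609911516984974 F [ 2.4506 10.7902  6.3361] Ft radial/tang -6.329450978187023 -9.07587610242332 w 0.02272330506709875
[-0.0013  0.0001  0.0014 -0.0015 -0.0013  0.    ]
```

View pics/top11.png

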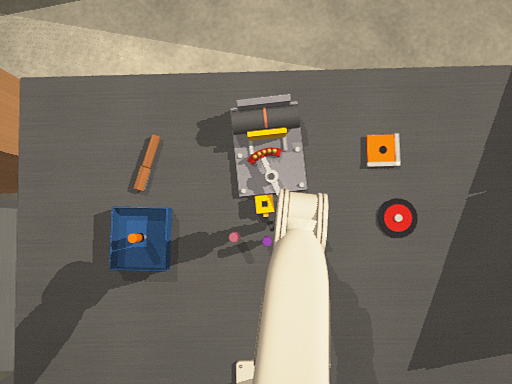

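View pics/s11.png

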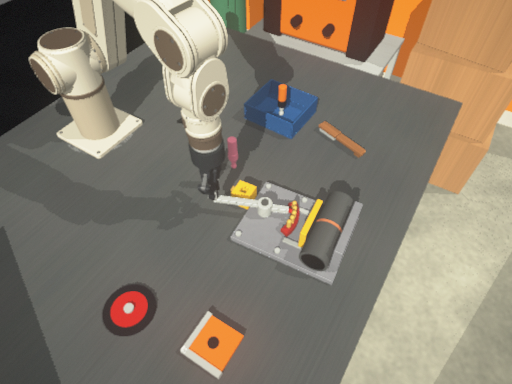

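The plug stands in the bin (top 135,238; scene 282,95). The lever is still and held past the third pin, and the disc, magnet and brush have not moved. I hand in.

```bash
python3 -c "
from h import *
print(order.job_done())"
```

```text
the job is handed in; nothing more can be done
None
```

I pulled the orange plug out, stood it in the blue bin and let it go. Then I turned the lever by its knob past three clicks and handed in, at about 18 s of the 72 s, while still gripping the knob. No verdict was reported.

**Last checks:**
- **Lever:** It was still. From the tool pose, the knob was about 1.6 mm from the click plate's -x axis, against the 11.5 mm allowed. The top view taken just before the last small nudge showed the tail midway between pins 3 and 4.
- **Hold on the knob:** The wrist force was about 9 N along the knob's path, and the gripper was closed on the knob at 23 mm.
- **Plug:** It was standing untouched in the bin in both the top and scene views.
- **Disc, magnet and brush:** They looked unmoved in the top view.

**What disagreed:**
- The top camera read positions about 4–5 mm off in x. I used the wrist camera's depth instead; it agreed from two or three places and matched the given distances.
- The tool ended 127.6 mm from the pivot rather than 130 mm, with about 6 N of radial force on the knob. I left it as it was.

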